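# Clear the mending pile into its fitted organiser

### The arm

A 6-joint arm with a two-finger parallel gripper is mounted at the origin on a cart in front of the work surface, level with it; the furniture and walls round the work are solid. World frame = base frame: x ahead of the robot, y to its left, z up, the work surface at z = 0. Lengths are in mm, angles in rad, forces in N, time in s.
With the tool pointing down it reaches from about 300 to 775 mm from the base axis. Payload 14.6 kg.
Tool frame: the origin (TCP) lies between the finger pads; the fingertips stand 19 mm ahead of it and the grasp point (between the pads) is the TCP; z points along the fingers, y is the line along which they close (so a half turn about z gives the same grasp; the last joint's range is limited). The gripper opens to 94 mm and grips with 3 to 60 N. Pads are 16 mm wide; open, the fingers measure 119 mm over their backs; the gripper's body (75 mm by 177 mm) begins 78 mm behind the grasp point.
Start: joints at [-1.241, 0.3, 1.521, -0, 1.321, -0.067], TCP at [212.55, -507.259, 224.446] pointing down, gripper open.
Joint ranges: [-3.03, 3.03], [-0.79, 2.21], [0.23, 2.52], [-1.04, 4.18], [0, 3.07], [-2.55, 2.55]. Speed limits (rad/s): [2.22, 2.22, 2.57, 3.14, 3.14, 3.14].

### API

Orientations are given as [roll, pitch, yaw] about the fixed x, y, z axes, in that order (R = Rz(yaw) Ry(pitch) Rx(roll)).
In Python, from cell import monitor, imaging, job, find_in, trace gives the robot as it stands. The module is installed in compiled form; this text tells all that it offers.
- The arm moves only by the tool arm_command, never from a script. Its argument "steps" is a list of rows, each a list of 5 numbers: the opening, from 0 (shut) to 1 (fully open), then the shift along the tool's x, y, z in mm, then the turn about the tool's z in degrees. In form: [[gripper, dx, dy, dz, turn], ...]. A call has 1 to 20 rows; each row is the pose to reach, as a shift and turn from the pose commanded when the call began, along the tool's axes at that moment; what a row does not reach only later rows make up. A row lasts 1/8 s, in which the tool goes at most 62.5 mm and 10.7 degrees, less where a joint would pass 70% of its speed; a pose out of reach is approached as far as the arm can. A call with a gripper value outside its range is refused whole. The fingers move at their own pace and stop on an object; "force" is the grip in N (left out, the last holds). Time passes only in rows, so rows that repeat a pose let the fingers close. It gives the time, the measured TCP pose, the force, the opening and the grip force at its end, in the units of the state.
- monitor.read_state(): the state, without advancing time (a new reading comes with each control period).
- imaging.camera(name): name is "side" or "top"; returns a dict with "img" (400x640x3 uint8, red, green, blue), "mtx" (3x3 intrinsics, pixels), "view" (4x4, takes a point from world to camera coordinates). Camera axes: x right, y down, z forward; pixel columns grow to the right and rows downward; lengths in mm; the calibration is good to about 2 mm. A picture is of the moment at which its call begins. There is no depth.
- job.sign_off(): hands the job in; it is judged then, once.
Trained networks look in a picture, given as the dict that the camera call returned (one of the last four; its "shot" number tells which), for a name from the list of things; names that differ only in an ending like _2 or _b are one class to them, and where a whole thing is asked for, a point or a joint stands for the part that bears it (a point fixed in the world has none). Each returns a list of dicts, best first, with "p" (0 to 1); they miss things now and then, are a little off and sometimes report something else, mostly with a low value. They report only what shows in the picture. A call takes as long as a camera call.
- find_in(picture, target): "rect" ([centre column, centre row, width, height] in pixels, round what is visible of it).
- trace(picture, target): "region" (400x640 bool, what is visible of it) and "rect" ([centre column, centre row, width, height] in pixels, round what is visible of it).
The state is a dict: "clock": time; "joints": joint angles; "qd": joint speeds; "effort": joint torques, N m; "eef_pos": TCP position; "eef_rot": TCP orientation; "wrist_force": force on the tool from outside, world axes, zero at the start; "moment": the same for the moment, N m; "finger_gap": finger opening in mm; "finger_force": force on a finger pad.
Only numpy, scipy, OpenCV 4.12 (cv2) and the standard library are available. Lean on these libraries where they do the work, as an engineer would, in place of code of your own. Each camera call takes 0.05 s, during which the arm holds its last target. There are 200 camera calls.

### The job

The mending things are piled up on the ironing board and it is needed for pressing: take the pile apart and put each thing back, upright and fully down, into the one pocket of the wooden organiser that is cut for it: pin tin, thread box, thread reel and thimble. Set them down rather than dropping or tipping any, leave the marker pen and the tape measure where they lie, and let go of everything.

Things in the scene. Friction and masses are not known exactly. Their poses are not given: they have to be found in the camera images.
- tin_center (a point): Closed green hinged pin tin at the bottom of the pile, 63 x 90 x 25 mm (x, y, z), lying flat on the board. The point is its centre, half-way up; x along the short side, y along the long side, z up. Its lid, which is shut and does not move, overhangs by about 1 mm. Weighs about 90 g.
- thread_carton_center (a point): Brown cardboard box of thread with a printed top, 45 x 70 x 33 mm (x, y, z), lying on the tin, roughly lengthwise with it. The point is its centre, half-way up; x along the short side, y along the long side, z up. Closed and rigid, about 60 g.
- reel_center (a point): Reel of red thread standing upright on one end of the thread box, 35 mm across its flanges, 46 mm high. The point is its centre, half-way up; z along its axis. The thimble stands beside it, centres about 33 mm apart along the box's length.
- sewing_thimble_center (a point): Pale plain thimble, 20 mm in diameter, 22 mm high, standing upright, narrow end up, on the other end of the thread box beside the reel. The point is its centre, half-way up; z up. Solid, about 12 g.
- tin_pocket_floor (a point): Fixed grey insert with the large oblong pocket, 71 x 98 mm, 8 mm deep, straight-walled with a 3 mm bevelled edge, black floor, cut for the pin tin. The point is the centre of the pocket's floor, 7 mm above the board; x along the pocket's short side, y along its long side, z up. One of four inserts, each 85.5 x 108.5 mm, 12 mm high, set 2 x 2 in any arrangement in the wooden organiser.
- box_pocket_floor (a point): Fixed grey insert with the smaller oblong pocket, 53 x 78 mm, 8 mm deep, straight-walled with a 3 mm bevelled edge, black floor, cut for the thread box. The point is the centre of the pocket's floor, 7 mm above the board; x along the pocket's short side, y along its long side, z up. One of four inserts, each 85.5 x 108.5 mm, 12 mm high, set 2 x 2 in any arrangement in the wooden organiser.
- reel_pocket_floor (a point): Fixed grey insert with the larger round pocket, 43 mm in diameter, 8 mm deep, straight-walled with a 3 mm bevelled edge, black floor, cut for the thread reel. The point is the centre of the pocket's floor, 7 mm above the board; z up. One of four inserts, each 85.5 x 108.5 mm, 12 mm high, set 2 x 2 in any arrangement in the wooden organiser.
- thimble_pocket_floor (a point): Fixed grey insert with the small round pocket, 28 mm in diameter, 8 mm deep, straight-walled with a 3 mm bevelled edge, black floor, cut for the thimble. The point is the centre of the pocket's floor, 7 mm above the board; z up. One of four inserts, each 85.5 x 108.5 mm, 12 mm high, set 2 x 2 in any arrangement in the wooden organiser.
- marker_center (a point): Black marker pen with a red cap, 18 mm thick, 125 mm long, lying in the pen trough along the organiser's near edge (beside a clothes peg). A bystander. The point is its centre; y along the pen.
- tape_center (a point): Yellow tape measure, 58 x 73 x 33 mm, lying on the board in front of the pile. A bystander. The point is its centre, half-way up.

How it is judged:
By the outcome, as a careful person would: the job done as asked, in the order asked, and still so for the second after the job is handed in, with the robot touching nothing.
It also fails if it takes over 96 s, if anything falls off the work surface, if the arm or the gripper's body presses on something with over 40 N, if the wrist force passes 120 N, or if a joint passes its speed limit or range.

## Working session

There is one attempt and no reset: what is moved stays moved. The work goes in short steps, Python scripts to look and compute and a tool call to move; the robot and the scene stay as the last step left them, time stands still between calls to the robot, and variables do not carry over. Pictures are saved under pics/ and viewed, at most 14 in all, crops included, and the job is handed in when it is done.

Besides the shell and the picture viewer there is one more tool, called after "Emit:" by a JSON object that holds its "method" and its "body". arm_command: Moves the arm, as the interface text tells. Its arguments: {"type":"object","properties":{"steps":{"type":"array","items":{"type":"array","items":{"type":"number"}}},"force":{"type":"number"}},"required":["steps"]}

```bash
mkdir -p pics
cat > h.py <<'E'
import numpy as np, cv2
from cell import monitor, imaging, job, find_in, trace
def ray(c,u,v):
    V=np.array(c["view"]);R=V[:3,:3];t=V[:3,3]
    o=-R.T@t; d=R.T@np.linalg.inv(c["mtx"])@np.array([u,v,1.]); return o,d
def at(c,u,v,z):
    o,d=ray(c,u,v); return o+d*(z-o[2])/d[2]
def proj(c,p):
    V=np.array(c["view"]);q=c["mtx"]@(V[:3,:3]@np.array(p,float)+V[:3,3]); return q[:2]/q[2]
def save(c,n,box=None,k=1):
    im=c["img"][:,:,::-1]
    if box: im=im[box[1]:box[3],box[0]:box[2]]
    if k!=1: im=cv2.resize(im,None,fx=k,fy=k,interpolation=cv2.INTER_CUBIC)
    cv2.imwrite(f"pics/{n}.png",im)
E
python3 - <<'E'
from h import *
s=monitor.read_state();print({k:np.round(v,3) for k,v in s.items()})
T=["tin_center","thread_carton_center","reel_center","sewing_thimble_center","tin_pocket_floor","box_pocket_floor","reel_pocket_floor","thimble_pocket_floor","marker_center","tape_center"]
for n in["top","side"]:
    c=imaging.camera(n);save(c,n+"0")
    o,_=ray(c,0,0);print(n,o.round(),np.round(c["view"][:3,:3],2).tolist(),c["mtx"].round().tolist())
    for t in T:
        r=find_in(c,t);print(t,[(np.round(x["rect"]).tolist(),round(x["p"],2)) for x in r[:2]], at(c,*r[0]["rect"][:2],20).round() if r else'')
E
```

```text
{'clock': np.float64(0.0), 'joints': array([-1.241,  0.3  ,  1.522,  0.   ,  1.321, -0.067]), 'qd': array([-0.001,  0.001, -0.002, -0.   , -0.001,  0.   ]), 'effort': array([-1.0000e-03, -5.3181e+01, -3.5273e+01,  7.1000e-02,  2.4000e-02,
       -0.0000e+00]), 'eef_pos': array([ 212.469, -507.031,  223.869]), 'eef_rot': array([-3.14 , -0.   ,  0.397]), 'wrist_force': array([-0.605, -0.199, -0.096]), 'moment': array([-0.006,  0.028, -0.032]), 'finger_force': np.float64(0.0), 'finger_gap': np.float64(94.391)}
top [ 438. -126.  947.] [[-0.01, -1.0, 0.01], [-0.99, 0.0, -0.13], [0.13, -0.01, -0.99]] [[422.0, 0.0, 312.0], [0.0, 422.0, 209.0], [0.0, 0.0, 1.0]]
tin_center [([244.0, 180.0, 46.0, 29.0], 0.78), ([329.0, 225.0, 46.0, 43.0], 0.64)] [619.  13.  20.]
thread_carton_center [([251.0, 172.0, 11.0, 6.0], 0.67), ([245.0, 175.0, 39.0, 23.0], 0.62)] [638.  -3.  20.]
reel_center [([233.0, 166.0, 15.0, 19.0], 0.82)] [653.  37.  20.]
sewing_thimble_center [([245.0, 174.0, 43.0, 26.0], 0.43), ([247.0, 172.0, 6.0, 8.0], 0.41)] [635.  10.  20.]
tin_pocket_floor [([376.0, 226.0, 51.0, 42.0], 0.82
[... 695 characters left out ...]
[([355.0, 187.0, 20.0, 26.0], 0.93)] [649.  34.  20.]
reel_center [([355.0, 167.0, 15.0, 28.0], 0.78)] [683. 151.  20.]
sewing_thimble_center [([352.0, 178.0, 9.0, 8.0], 0.51)] [658.  89.  20.]
tin_pocket_floor [([353.0, 185.0, 22.0, 22.0], 0.74), ([334.0, 277.0, 65.0, 43.0], 0.63)] [648.  47.  20.]
box_pocket_floor [([386.0, 275.0, 55.0, 41.0], 0.65)] [ 595. -304.   20.]
reel_pocket_floor [([322.0, 242.0, 63.0, 33.0], 0.77)] [ 520. -181.   20.]
thimble_pocket_floor [([370.0, 240.0, 54.0, 34.0], 0.89), ([356.0, 186.0, 20.0, 24.0], 0.59)] [ 606. -196.   20.]
marker_center [([290.0, 253.0, 18.0, 44.0], 0.96)] [ 457. -206.   20.]
tape_center [([264.0, 202.0, 36.0, 22.0], 0.75)] [439.   1.  20.]
```

View pics/top0.png

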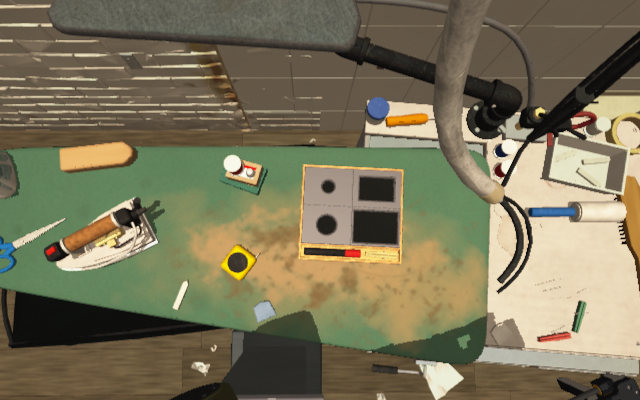

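View pics/side0.png

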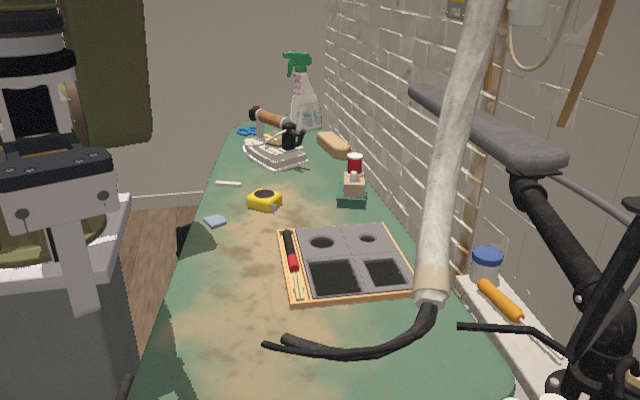

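Run:
```python
from h import *
t=cv2.imread("pics/top0.png");s=cv2.imread("pics/side0.png")
r=lambda im,b,k:cv2.resize(im[b[1]:b[3],b[0]:b[2]],None,fx=k,fy=k,interpolation=cv2.INTER_CUBIC)
a=r(t,(210,140,280,205),5.7)[:,:399];b=r(s,(320,145,385,215),5.7)
c=r(t,(295,160,410,267),3.5);d=r(s,(270,215,430,310),2.5)
o=np.zeros((600,800,3),np.uint8)
def pa(im,x,y):
    h,w=im.shape[:2];h=min(h,600-y);w=min(w,800-x);o[y:y+h,x:x+w]=im[:h,:w]
a=r(t,(215,145,275,205),5);b=r(s,(320,145,380,215),5)
pa(a,0,0);pa(b,400,0);pa(r(t,(295,160,410,267),2.3),0,350);pa(r(s,(270,215,430,310),2.5),400,355)
cv2.imwrite("pics/comp.png",o)
ct=imaging.camera("top");cs=imaging.camera("side")
def tri(u,v):
    o1,d1=ray(ct,*u);o2,d2=ray(cs,*v);A=np.c_[d1,-d2];k=np.linalg.lstsq(A,o2-o1,rcond=None)[0]
    p,q=o1+d1*k[0],o2+d2*k[1];return ((p+q)/2).round(),np.linalg.norm(p-q).round(1)
print("hose end",tri((495,195),(430,290)))
print("hose mid",tri((447,110),(440,190)),tri((465,0),(480,60)))
print("shelf",tri((355,45),(510,175)), tri((60,10),(410,95)))
```

```text
hose end (array([ 568., -496.,  134.]), np.float64(2.6))
hose mid (array([ 674., -368.,  206.]), np.float64(75.6)) (array([ 746., -322.,  387.]), np.float64(112.6))
shelf (array([ 862., -221.,  142.]), np.float64(21.8)) (array([928., 371., 145.]), np.float64(33.6))
```

View pics/comp.png

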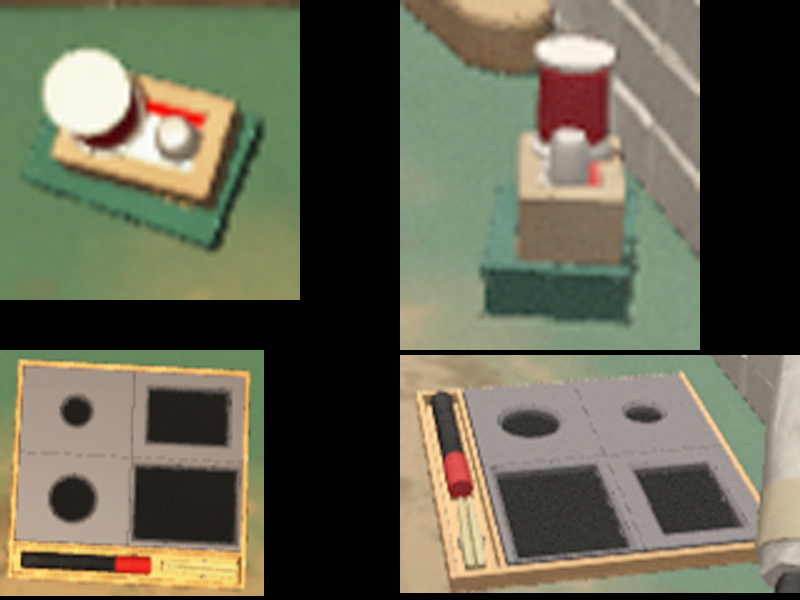

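Run:
```python
from h import *
c=imaging.camera("top");cs=imaging.camera("side")
im=c["img"].astype(int)
def blob(mask,box):
    m=np.zeros(mask.shape,np.uint8);m[box[1]:box[3],box[0]:box[2]]=mask[box[1]:box[3],box[0]:box[2]]
    n,l,st,ce=cv2.connectedComponentsWithStats(m);i=1+np.argmax(st[1:,4]);return (l==i)
def rep(name,m,z):
    k=cv2.findContours(m.astype(np.uint8),cv2.RETR_EXTERNAL,cv2.CHAIN_APPROX_NONE)[0][0][:,0,:]
    w=np.array([at(c,u,v,z)[:2] for u,v in k],np.float32)
    r=cv2.minAreaRect(w);ys,xs=np.nonzero(m);ce=np.mean([at(c,u,v,z)[:2] for u,v in zip(xs,ys)],0)
    print(name,"cen",ce.round(1),"rect",np.round(r[0],1),np.round(r[1],1),round(r[2],1),m.sum())
g=im.sum(2);dk=g<180
for n,b in dict(box=(352,172,402,206),tin=(350,206,402,247),thim=(312,172,345,200),reel=(308,205,348,245)).items():
    rep(n,blob(dk,b),8)
W=(g>560); rep("reeltop",blob(W,(220,150,246,176)),104)
for t,z in (("reel_center",104),("sewing_thimble_center",80),("thread_carton_center",58),("tin_center",25)):
    for cc,nn in((c,"top"),(cs,"side")):
        for x in trace(cc,t)[:2]:
            print(t,nn,round(x["p"],2),np.round(x["rect"],1),x["region"].sum())
            if nn=="top": rep("  ",blob(x["region"],(210,140,280,210)),z) if x["region"][140:210,210:280].any() else 0
# hose centreline: match top line pts to side
H=[(495,195),(480,178),(462,160),(450,135),(445,105),(450,60),(465,5)]
S=np.array([(430,292),(428,260),(431,230),(438,190),(449,140),(463,90),(480,40),(492,0)],float)
SS=np.array([S[i]+(S[i+1]-S[i])*f for i in range(7) for f in np.linspace(0,1,40)])
for h in H:
    best=None
    for s in SS:
        o1,d1=ray(c,*h);o2,d2=ray(cs,*s);k=np.linalg.lstsq(np.c_[d1,-d2],o2-o1,rcond=None)[0]
        p,q=o1+d1*k[0],o2+d2*k[1];e=np.linalg.norm(p-q)
        if best is None or e<best[0]:best=(e,(p+q)/2)
    print("hose",best[0].round(1),best[1].round())
```

```text
box cen [ 601.4 -283.8] rect [ 601.4 -284.1] [76.9 51.9] 86.4 761
tin cen [ 515.3 -278.8] rect [ 515.4 -279.1] [97.5 69.4] 86.2 1345
thim cen [ 607.5 -174.6] rect [ 607.3 -174.9] [24.1 24.3] 44.9 106
reel cen [ 521.2 -169.7] rect [ 521.3 -169.5] [40.3 38.1] 89.7 268
reeltop cen [637.4  25.9] rect [635.2  25. ] [41.6 32.5] 0.9 249
reel_center top 0.51 [233.6 166.3  18.1  20.7] 297
   cen [636.5  22. ] rect [636.4  21.7] [44.4 32.6] 33.6 297
reel_center side 0.76 [355.1 165.9  15.5  29.5] 305
sewing_thimble_center top 0.59 [248.7 173.7   7.8   5.6] 51
   cen [625.1  -8.3] rect [624.7  -7.5] [15.  14.6] 0.6 51
sewing_thimble_center side 0.54 [351.6 176.2   8.3   9.7] 95
thread_carton_center top 0.56 [245.8 175.3  40.3  21.4] 489
   cen [626.  -1.] rect [630.8   6.2] [75.9 48.7] 76.6 489
thread_carton_center top 0.21 [232.8 165.1  19.8  21.4] 305
   cen [645.8  29.3] rect [645.9  29.1] [47.5 34. ] 35.4 305
thread_carton_center side 0.75 [354.5 186.2  20.7  23.5] 413
tin_center top 0.94 [243.8 182.2  46.8  30.5] 330
   cen [616.2  14.9] rect [632.8  14.1] [93.1 61.7] 71.2 330
tin_center side 0.58 [349.6 197.1  25.9  31.1] 410
hose 2.2 [ 568. -497.  132.]
hose 0.2 [ 589. -444.  191.]
hose 0.1 [ 615. -401.  221.]
hose 0.4 [ 644. -363.  276.]
hose 0.4 [ 671. -335.  339.]
hose 0.3 [ 700. -316.  424.]
hose 59.1 [ 732. -312.  446.]
```

Run:
```python
from h import *
c=imaging.camera("top");cs=imaging.camera("side");im=c["img"].astype(int)
print("box",[at(c,u,v,58).round(1) for u,v in((244,168.8),(225.4,173),(256.4,183),(262.6,164.6))])
m=(im.sum(2)>520).astype(np.uint8);m[:,:220]=0;m[:150]=0;m[176:]=0;m[:,243:]=0
k=max(cv2.findContours(m,cv2.RETR_EXTERNAL,2)[0],key=cv2.contourArea)
print("reeldisc",cv2.fitEllipse(k),at(c,*cv2.fitEllipse(k)[0],104).round(1))
print("manual",at(c,232.4,163.6,104).round(1),"thimble",at(c,250.2,171,80).round(1))
# predicted pixels of side view for check
for n,p in dict(reeltop=(639,27,104),reelbot=(639,27,58),thtop=(631,-6,80),thbot=(631,-6,58)).items(): print(n,proj(cs,p).round(1),proj(c,p).round(1))
u=cv2.resize(c["img"][155:190,218:272,::-1],None,fx=14,fy=14,interpolation=cv2.INTER_CUBIC);cv2.imwrite("pics/z.png",u)
```

```text
box [array([637.5,   7.4,  58. ]), array([628.5,  47. ,  58. ]), array([606.5, -19.4,  58. ]), array([646.6, -32.3,  58. ])]
reeldisc ((231.51397705078125, 164.13291931152344), (16.326093673706055, 20.092391967773438), 15.246345520019531) [637.  26. 104.]
manual [638.1  24.2 104. ] thimble [627.8  -8.9  80. ]
reeltop [353.9 153.6] [231.  163.2]
reelbot [353.  173.3] [234.9 168.2]
thtop [354.3 169.8] [248.8 169.5]
thbot [353.9 179.4] [250.2 171.8]
```

View pics/z.png

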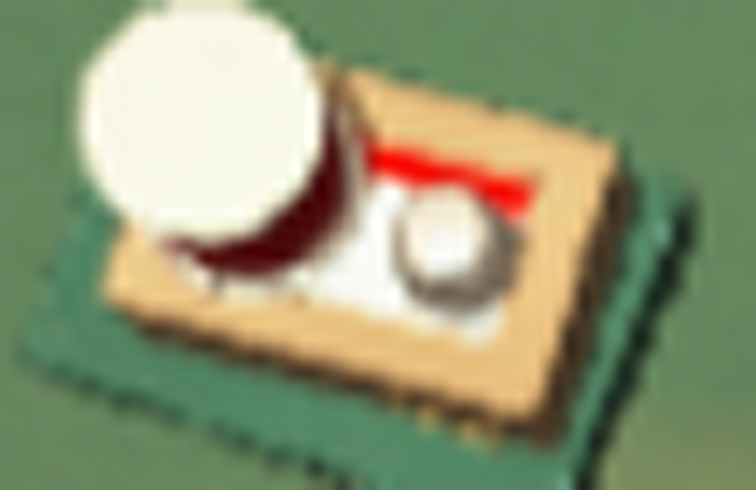

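```bash
cat >> h.py <<'E'
def to(x,y,z,yaw=None):
    s=monitor.read_state();p=s["eef_pos"];w=s["eef_rot"][2];c,n=np.cos(w),np.sin(w)
    d=np.array([x,y,z])-p
    t=0 if yaw is None else -((yaw-np.degrees(w)+180)%360-180)
    print("delta",np.round([c*d[0]+n*d[1],n*d[0]-c*d[1],-d[2],t],1),"clock",round(float(s["clock"]),2))
E
python3 -c "
from h import *
c=imaging.camera('top')
print(at(c,231.96,163.25,104),at(c,249.3,171.1,80),at(c,243.4,170.2,58))
to(638.5,25,224,73)"
```

```text
[638.78652445  25.13148218 104.        ] [627.62532289  -6.99911163  80.        ] [634.45491525   8.66658576  58.        ]
delta [ 5.986e+02 -3.263e+02  4.000e-01 -5.030e+01] clock 1.85
```

Emit:
{"method": "arm_command", "body": {"steps": [[0.6, 599, -327, 0, -50], [0.6, 599, -327, 0, -50], [0.6, 599, -327, 0, -50], [0.6, 599, -327, 0, -50], [0.6, 599, -327, 0, -50], [0.6, 599, -327, 0, -50], [0.6, 599, -327, 0, -50], [0.6, 599, -327, 0, -50], [0.6, 599, -327, 0, -50], [0.6, 599, -327, 0, -50], [0.6, 599, -327, 0, -50], [0.6, 599, -327, 0, -50], [0.6, 599, -327, 0, -50], [0.6, 599, -327, 0, -50], [0.6, 599, -327, 0, -50], [0.6, 599, -327, 0, -50]], "force": 12}}

```text
clock: 3.85
eef_pos: [638.5, 25.3, 224.8]
eef_rot: [3.141, -0.0, 1.269]
wrist_force: [0.6, -0.5, 1.1]
finger_gap: 56.3
finger_force: 0.0
```

Emit:
{"method": "arm_command", "body": {"steps": [[0.6, 0, 0, 48, 0], [0.6, 0, 0, 96, 0], [0.6, 0, 0, 96, 0], [0.6, 0, 0, 96, 0]]}}

```text
clock: 4.35
eef_pos: [639.5, 25.8, 130.7]
eef_rot: [3.139, -0.001, 1.269]
wrist_force: [-0.0, -0.8, 0.7]
finger_gap: 56.5
finger_force: 0.0
```

Run:
```python
from h import *
a=imaging.camera("side");b=imaging.camera("top")
f=lambda c,x0,y0:cv2.resize(c["img"][y0:y0+100,x0:x0+80,::-1],None,fx=5,fy=5,interpolation=cv2.INTER_CUBIC)
cv2.imwrite("pics/l1.png",np.hstack([f(a,315,110),f(b,200,125)]))
p=monitor.read_state()["eef_pos"];q=p-[0,0,19];print(p,proj(a,q),proj(b,q))
for k in(-1,1):
  e=q+k*28*np.array([.956,-.292,0]);print("tip",proj(a,e),5*(proj(a,e)-[315,110]))
```

```text
[639.61147271  25.77046367 131.03939423] [354.52926833 150.24472123] [230.94908778 161.9229323 ]
tip [341.52333722 149.7865464 ] [132.61668609 198.93273199]
tip [367.56749631 150.70403381] [262.83748153 203.52016906]
```

View pics/l1.png

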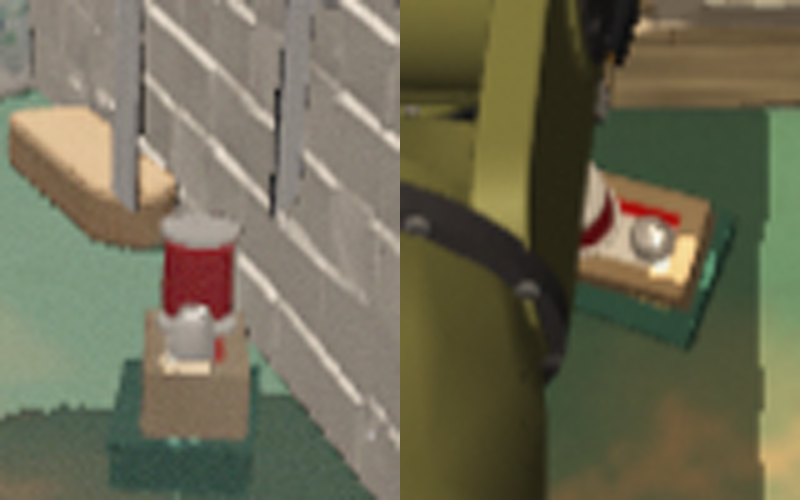

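Emit:
{"method": "arm_command", "body": {"steps": [[0.6, 0, -1.5, 25, 0], [0.6, 0, -1.5, 44, 0], [0.6, 0, -1.5, 44, 0], [0.3, 0, -1.5, 44, 0], [0.3, 0, -1.5, 44, 0], [0.2, 0, -1.5, 44, 0], [0.2, 0, -1.5, 44, 0], [0.2, 0, -1.5, 44, 0]], "force": 12}}

```text
clock: 5.45
eef_pos: [637.5, 26.3, 84.9]
eef_rot: [3.141, -0.0, 1.269]
wrist_force: [0.7, -1.1, 3.4]
finger_gap: 32.9
finger_force: 12.0
```

Emit:
{"method": "arm_command", "body": {"steps": [[0.2, 0, 0, -30, 0], [0.2, 0, 0, -70, 0], [0.2, 0, 0, -110, 0], [0.2, 0, 0, -130, 0], [0.2, 0, 0, -130, 0]]}}

```text
clock: 6.08
eef_pos: [637.5, 26.3, 215.6]
eef_rot: [3.14, -0.001, 1.269]
wrist_force: [-0.5, 0.3, -1.0]
finger_gap: 32.7
finger_force: 12.0
```

Run:
```python
from h import *
a=imaging.camera("side");b=imaging.camera("top")
f=lambda c,x0,y0:cv2.resize(c["img"][y0:y0+100,x0:x0+80,::-1],None,fx=5,fy=5,interpolation=cv2.INTER_CUBIC)
cv2.imwrite("pics/l2.png",np.hstack([f(a,315,100),f(b,200,125)]))
to(521.7,-169.8,215,86.6)
```

```text
delta [-221.4  -51.7   -1.9  -13.9] clock 6.17
```

View pics/l2.png

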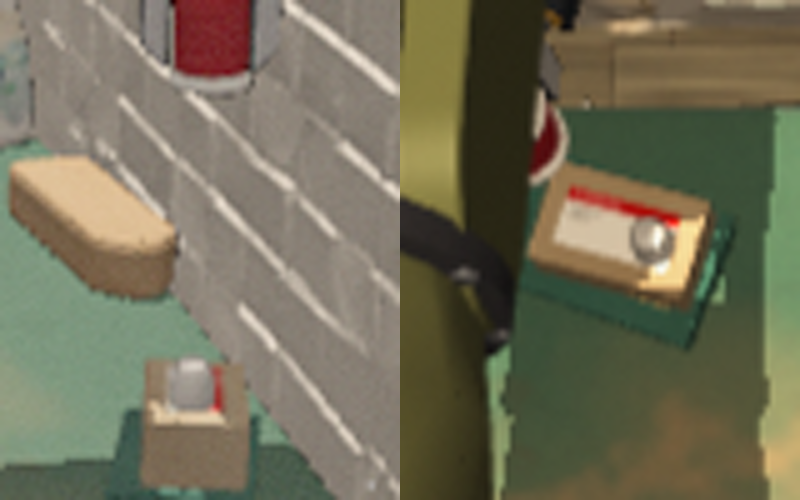

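Emit:
{"method": "arm_command", "body": {"steps": [[0.2, -45, -10, 0, -4], [0.2, -100, -23, 0, -8], [0.2, -155, -36, 0, -12], [0.2, -200, -47, 0, -14], [0.2, -221.5, -51.5, 20, -14], [0.2, -221.5, -51.5, 60, -14], [0.2, -221.5, -51.5, 100, -14], [0.2, -221.5, -51.5, 130, -14], [0.2, -221.5, -51.5, 130, -14], [0.2, -221.5, -51.5, 130, -14]]}}

```text
clock: 7.42
eef_pos: [522.5, -170.0, 85.1]
eef_rot: [3.141, 0.0, 1.514]
wrist_force: [0.2, -0.8, -0.9]
finger_gap: 32.7
finger_force: 12.0
```

Run:
```python
from h import *
a=imaging.camera("side");b=imaging.camera("top")
print("old reel edge",at(b,232.5,151,188))
f=lambda c,x0,y0:cv2.resize(c["img"][y0:y0+100,x0:x0+80,::-1],None,fx=5,fy=5,interpolation=cv2.INTER_CUBIC)
cv2.imwrite("pics/l3.png",np.hstack([f(a,280,170),f(b,290,150)]))
p=monitor.read_state()["eef_pos"];print(p.round(1),5*(proj(a,p-[0,0,27])-[280,170]),"pocket",5*(proj(a,[521.7,-169.8,15])-[280,170]))
to(521.7,-169.8,36,86.6)
```

```text
old reel edge [641.7822275    9.46941159 188.        ]
[ 522.8 -170.2   85.6] [212.87602174 247.97627223] pocket [207.99095086 353.16290314]
delta [ 0.3 -1.1 49.6  0.1] clock 7.53
```

View pics/l3.png

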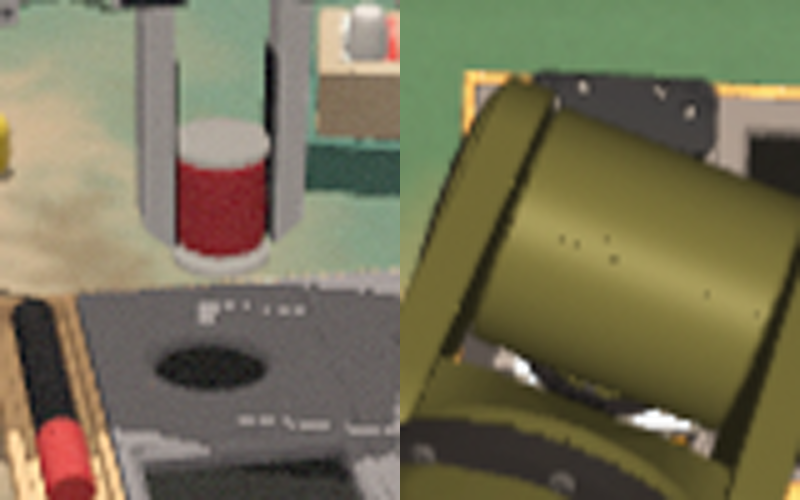

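Emit:
{"method": "arm_command", "body": {"steps": [[0.2, 0, -2.2, 20, 0], [0.2, 0, -2.2, 38, 0], [0.2, 0, -2.2, 44, 0], [0.2, 0, -2.2, 48, 0], [0.2, 0, -2.2, 50.5, 0], [0.2, 0, -2.2, 50.5, 0], [0.2, 0, -2.2, 50.5, 0]]}}

```text
clock: 8.4
eef_pos: [520.8, -170.0, 34.7]
eef_rot: [3.14, 0.001, 1.514]
wrist_force: [1.8, 1.3, 5.3]
finger_gap: 32.8
finger_force: 12.0
```

Run:
```python
from h import *
a=imaging.camera("side")
s=monitor.read_state();print(s["eef_pos"].round(1),s["wrist_force"].round(1))
f=lambda c,x0,y0:cv2.resize(c["img"][y0:y0+100,x0:x0+100,::-1],None,fx=5,fy=5,interpolation=cv2.INTER_CUBIC)
cv2.imwrite("pics/l4.png",f(a,270,170))
```

```text
[ 520.7 -170.    34.7] [2.1 1.2 6. ]
```

View pics/l4.png

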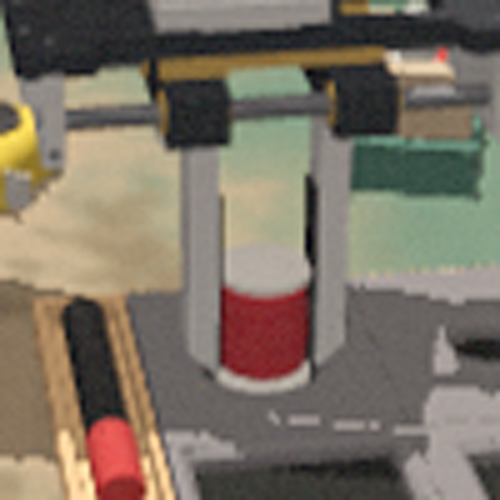

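Run:
```python
from h import *
a=imaging.camera("side")
for z in(104,):print(proj(a,[522.8,-170.2,z]),"obs 324.6,198.6")
for z in(53,57,61):print(z,proj(a,[520.7,-170,z]),"obs 323.0,223.4")
```

```text
[322.97426126 196.66050435] obs 324.6,198.6
53 [321.37553399 222.44301088] obs 323.0,223.4
57 [321.40618534 220.47441775] obs 323.0,223.4
61 [321.43696398 218.49764888] obs 323.0,223.4
```

Emit:
{"method": "arm_command", "body": {"steps": [[0.5, 0, 0, 0, 0], [0.5, 0, 0, 0, 0], [0.5, 0, 0, 0, 0], [0.5, 0, 0, -10, 0], [0.5, 0, 0, -40, 0], [0.5, 0, 0, -90, 0], [0.5, 0, 0, -120, 0], [0.5, 0, 0, -120, 0]]}}

```text
clock: 9.5
eef_pos: [520.6, -170.1, 156.3]
eef_rot: [3.138, 0.001, 1.514]
wrist_force: [-0.3, -0.3, 0.3]
finger_gap: 47.1
finger_force: 0.0
```

Run:
```python
from h import *
to(626.5,-6.8,130,73)
```

```text
delta [169.1  96.4  26.3  13.7] clock 9.5
```

Emit:
{"method": "arm_command", "body": {"steps": [[0.45, 50, 28, 0, 6], [0.45, 110, 60, 0, 12], [0.45, 169, 96.5, 0, 14], [0.45, 169, 96.5, 26, 14], [0.45, 169, 96.5, 40, 14], [0.45, 169, 96.5, 40, 14], [0.45, 169, 96.5, 40, 14], [0.45, 169, 96.5, 40, 14]]}}

```text
clock: 10.5
eef_pos: [626.2, -7.3, 114.9]
eef_rot: [3.14, -0.0, 1.269]
wrist_force: [-0.5, -0.4, 0.2]
finger_gap: 42.1
finger_force: 0.0
```

Run:
```python
from h import *
a=imaging.camera("side");b=imaging.camera("top")
f=lambda c,x0,y0:cv2.resize(c["img"][y0:y0+100,x0:x0+80,::-1],None,fx=5,fy=5,interpolation=cv2.INTER_CUBIC)
cv2.imwrite("pics/l5.png",np.hstack([f(a,310,130),f(a,280,190)]))
to(626.5,-6.8,86,73)
p=monitor.read_state()["eef_pos"];print(p,5*(proj(a,p-[0,0,19])-[310,130]),5*(proj(a,[626.5,-6.8,80])-[310,130]))
for t in["thread_carton_center","sewing_thimble_center"]:
  for x in trace(b,t)[:1]:print(t,x["p"],x["rect"])
```

```text
delta [ 0.3  0.2 28.7 -0.3] clock 10.6
[626.19764586  -7.0142625  114.69544482] [213.11888647 166.28539216] [212.07697426 200.70537119]
thread_carton_center 0.57 [326.1, 222.7, 15.0, 18.7]
sewing_thimble_center 0.69 [326.0, 225.8, 17.2, 21.5]
```

View pics/l5.png

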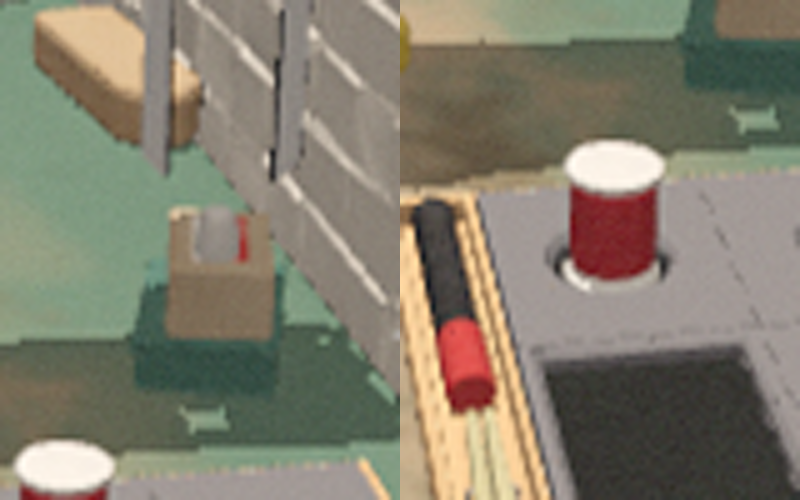

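Emit:
{"method": "arm_command", "body": {"steps": [[0.45, 0, -1.5, 15, 0], [0.45, 0, -1.5, 28.5, 0], [0.45, 0, -1.5, 28.5, 0], [0.1, 0, -1.5, 28.5, 0], [0.1, 0, -1.5, 28.5, 0], [0.1, 0, -1.5, 28.5, 0], [0.1, 0, -1.5, 28.5, 0], [0.1, 0, -1.5, 28.5, 0]], "force": 8}}

```text
clock: 11.7
eef_pos: [624.8, -6.2, 85.8]
eef_rot: [3.141, -0.0, 1.269]
wrist_force: [0.4, 1.0, 3.7]
finger_gap: 16.5
finger_force: 8.1
```

Emit:
{"method": "arm_command", "body": {"steps": [[0.1, 0, 0, -15, 0], [0.1, 0, 0, -40, 0], [0.1, 0, 0, -70, 0], [0.1, 0, 0, -70, 0], [0.1, 0, 0, -70, 0]]}}

```text
clock: 12.32
eef_pos: [624.3, -6.1, 154.9]
eef_rot: [-3.141, 0.0, 1.269]
wrist_force: [0.7, 0.3, -0.4]
finger_gap: 16.7
finger_force: 8.0
```

Run:
```python
from h import *
to(606.5,-174.9,156,86.6)
```

```text
delta [-166.4   33.1   -1.1  -13.9] clock 12.32
```

Emit:
{"method": "arm_command", "body": {"steps": [[0.1, -50, 10, 0, -5], [0.1, -100, 20, 0, -10], [0.1, -145, 29, 0, -14], [0.1, -166.5, 32.5, 10, -14], [0.1, -166.5, 32.5, 40, -14], [0.1, -166.5, 32.5, 70, -14], [0.1, -166.5, 32.5, 85, -14], [0.1, -166.5, 32.5, 85, -14], [0.1, -166.5, 32.5, 85, -14]]}}

```text
clock: 13.45
eef_pos: [606.8, -174.7, 71.4]
eef_rot: [3.14, 0.0, 1.514]
wrist_force: [-0.2, -0.0, 0.0]
finger_gap: 16.5
finger_force: 8.0
```

Run:
```python
from h import *
a=imaging.camera("side")
f=lambda c,x0,y0:cv2.resize(c["img"][y0:y0+80,x0:x0+100,::-1],None,fx=6,fy=6,interpolation=cv2.INTER_CUBIC)
cv2.imwrite("pics/l6.png",f(a,320,180))
to(607,-174.9,35,86.6)
p=monitor.read_state()["eef_pos"];print(p,6*(proj(a,p-[0,0,27.8])-[320,180]),6*(proj(a,[607.5,-174.9,15])-[320,180]),6*(proj(a,[607.5,-174.9,7])-[320,180]))
```

```text
delta [-0.1  0.2 36.6  0.1] clock 13.5
[ 606.82182521 -174.81676339   71.63835234] [286.26182496 260.52303547] [283.15970668 342.28975463] [281.71519034 364.58289063]
```

View pics/l6.png

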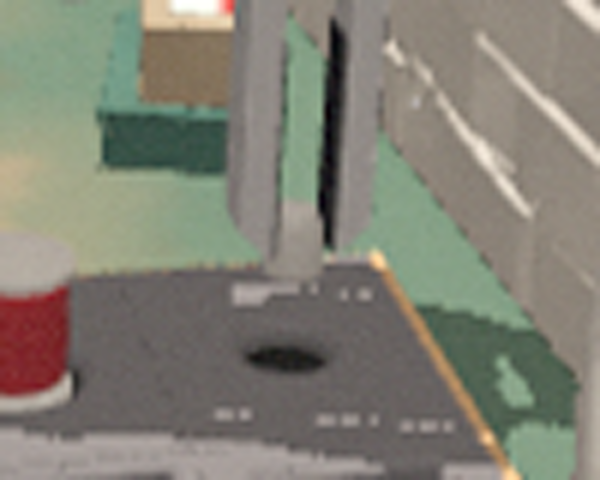

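Emit:
{"method": "arm_command", "body": {"steps": [[0.1, 0.5, -1.5, 15, 0], [0.1, 0.5, -1.5, 26, 0], [0.1, 0.5, -1.5, 32, 0], [0.1, 0.5, -1.5, 35, 0], [0.1, 0.5, -1.5, 36.5, 0], [0.1, 0.5, -1.5, 36.5, 0], [0.1, 0.5, -1.5, 36.5, 0]]}}

```text
clock: 14.38
eef_pos: [604.8, -174.4, 34.7]
eef_rot: [-3.142, 0.0, 1.514]
wrist_force: [-5.1, 0.3, 8.4]
finger_gap: 16.4
finger_force: 8.3
```

Run:
```python
from h import *
a=imaging.camera("side")
f=lambda c,x0,y0:cv2.resize(c["img"][y0:y0+80,x0:x0+100,::-1],None,fx=6,fy=6,interpolation=cv2.INTER_CUBIC)
cv2.imwrite("pics/l7.png",f(a,320,180))
s=monitor.read_state();print(s["eef_pos"],s["wrist_force"],s["moment"])
print(6*(proj(a,[605,-174.9,29])-[320,180]))
```

```text
[ 604.73736766 -174.37277964   34.69155816] [-5.11009795  1.15066581  7.67460004] [0.13231379 1.03377617 0.04246542]
[277.96881545 303.68182139]
```

View pics/l7.png

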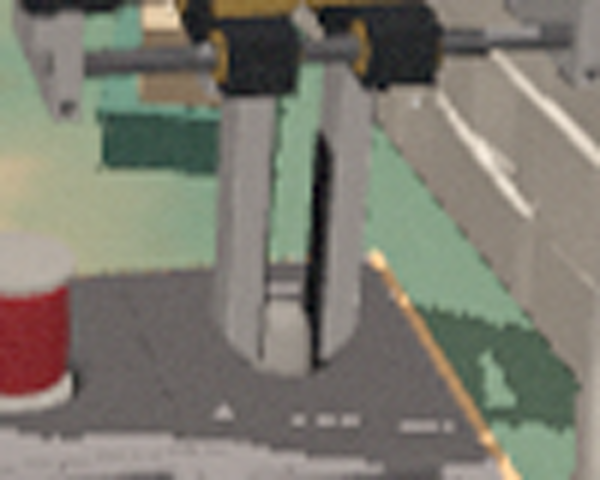

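Emit:
{"method": "arm_command", "body": {"steps": [[0.1, 0, 0.5, -0.5, 0], [0.1, 0, 0.5, -0.5, 0], [0.32, 0, 0.5, -0.5, 0], [0.32, 0, 0.5, -0.5, 0], [0.32, 0, 0.5, -0.5, 0], [0.32, 0, 0.5, -6, 0], [0.32, 0, 0.5, -30, 0], [0.32, 0, 0.5, -80, 0], [0.5, 0, 0.5, -110, 0], [0.5, 0, 0.5, -110, 0]]}}

```text
clock: 15.68
eef_pos: [606.2, -174.5, 146.7]
eef_rot: [3.137, 0.001, 1.514]
wrist_force: [0.1, 0.4, -0.4]
finger_gap: 45.3
finger_force: 0.0
```

Run:
```python
from h import *
a=imaging.camera("side")
f=lambda c,x0,y0,w,h:cv2.resize(c["img"][y0:y0+h,x0:x0+w,::-1],None,fx=6,fy=6,interpolation=cv2.INTER_CUBIC)
cv2.imwrite("pics/l8.png",np.hstack([f(a,330,210,70,60),f(a,325,160,60,60)]))
to(634,8.7,110,73)
```

```text
delta [184.3  18.1  34.6  13.7] clock 15.72
```

View pics/l8.png

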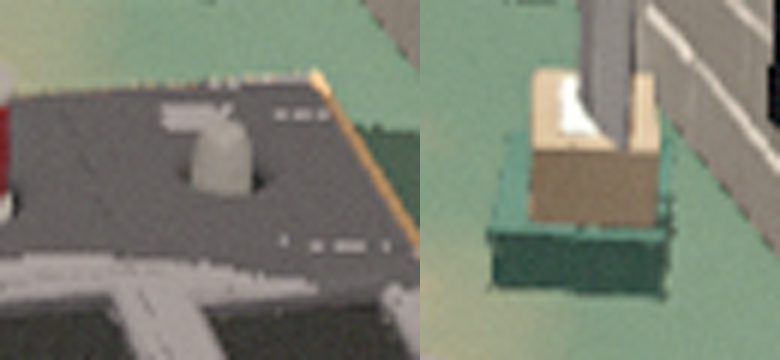

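```bash
cat > fit.py <<'E'
from h import *
from scipy.optimize import minimize
def hullmask(c,x,y,yaw,sz,z0,k=6):
    e=np.radians(yaw);R=np.array([[np.cos(e),-np.sin(e)],[np.sin(e),np.cos(e)]])
    P=[]
    for a in(-.5,.5):
        for b in(-.5,.5):
            q=R@[a*sz[0],b*sz[1]]
            for z in(z0,z0+sz[2]):P.append(proj(c,[x+q[0],y+q[1],z]))
    h=cv2.convexHull(((np.array(P)+.5)*k-.5).astype(np.float32))
    m=np.zeros((400*k,640*k),np.uint8);cv2.fillConvexPoly(m,(h*16).astype(np.int32),1,shift=4)
    return m
def fit(c,reg,sz,z0,x0,k=6):
    ys,xs=np.nonzero(reg);R=cv2.resize(reg.astype(np.float32),None,fx=k,fy=k,interpolation=cv2.INTER_LINEAR)>.5
    R=R.astype(np.uint8)
    def f(p):
        m=hullmask(c,*p,sz,z0,k);return 1-(m&R).sum()/(m|R).sum()
    r=minimize(f,x0,method="Nelder-Mead",options=dict(initial_simplex=np.array(x0)+np.array([[0,0,0],[6,0,0],[0,6,0],[0,0,8]]),maxiter=70))
    return r.x.round(1),round(1-r.fun,3)
E
python3 - <<'E'
from fit import *
c=imaging.camera("top")
T={t:[x for x in trace(c,t) if abs(x["rect"][0]-244)<12] for t in("thread_carton_center","tin_center")}
for t,v in T.items():print(t,[(round(x["p"],2),np.round(x["rect"],1),x["region"].sum()) for x in v])
b=T["thread_carton_center"][0]["region"];print(fit(c,b,(45,70,33),25,[634,8,-17]))
t=T["tin_center"][0]["region"]|b
k=np.array(np.nonzero(t)).T[:,::-1].astype(np.int32);m=np.zeros((400,640),np.uint8);cv2.fillConvexPoly(m,cv2.convexHull(k.reshape(-1,1,2)),1)
print("tin",fit(c,T["tin_center"][0]["region"]|b,(64,91,25),0,[632,14,-18]))
im=c["img"];print(im[185,240],im[170,240])
cv2.imwrite("pics/m.png",np.hstack([cv2.resize(x,None,fx=6,fy=6,interpolation=0) for x in (im[150:205,215:275,::-1],np.stack([255*b[150:205,215:275],255*t[150:205,215:275],0*b[150:205,215:275]],2).astype(np.uint8))]))
print(monitor.read_state()["clock"])
E
```

```text
thread_carton_center [(0.95, array([246.5, 172.4,  34.2,  28.5]), np.int64(719))]
tin_center [(0.61, array([243.2, 176.6,  48.6,  39.9]), np.int64(475))]
(array([634.3,   7.4, -18.5]), np.float64(0.898))
tin (array([634.6,  15.7, -21.2]), np.float64(0.925))
[ 92 146 109] [252 252 249]
15.875
```

View pics/m.png

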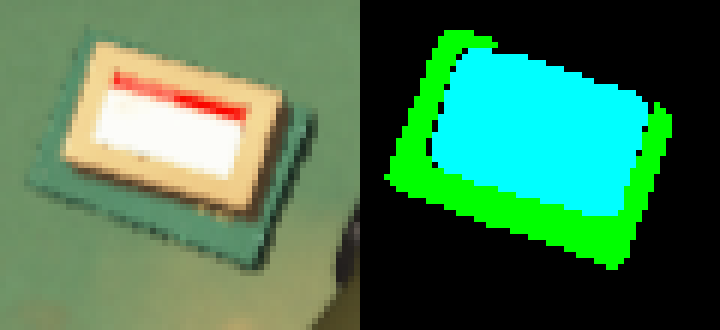

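Emit:
{"method": "arm_command", "body": {"steps": [[0.75, 60, 5, 0, 7], [0.75, 120, 12, 0, 14], [0.75, 184, 17, 0, 14], [0.75, 184, 17, 30, 14], [0.75, 184, 17, 65, 14], [0.75, 184, 17, 92, 14], [0.75, 184, 17, 92, 14], [0.5, 184, 17, 92, 14], [0.4, 184, 17, 92, 14], [0.4, 184, 17, 92, 14], [0.4, 184, 17, 92, 14], [0.4, 184, 17, 92, 14]], "force": 15}}

```text
clock: 17.38
eef_pos: [633.1, 8.4, 52.8]
eef_rot: [3.14, -0.0, 1.269]
wrist_force: [-0.8, -0.7, 6.8]
finger_gap: 44.9
finger_force: 14.9
```

Emit:
{"method": "arm_command", "body": {"steps": [[0.4, 0, 0, -8, 0], [0.4, 0, 0, -25, 0], [0.4, 0, 0, -60, 0], [0.4, 0, 0, -90, 0], [0.4, 0, 0, -90, 0], [0.4, 0, 0, -90, 0]]}}

```text
clock: 18.12
eef_pos: [632.3, 8.5, 141.3]
eef_rot: [-3.141, 0.0, 1.269]
wrist_force: [0.4, 0.5, 0.0]
finger_gap: 45.1
finger_force: 14.9
```

Run:
```python
from h import *
to(599.5,-283.7,130,86.6)
s=monitor.read_state();print(s["eef_pos"],s["finger_gap"],s["wrist_force"])
a=imaging.camera("side")
for x in trace(a,"thread_carton_center")[:2]:print(x["p"],x["rect"])
```

```text
delta [-288.8   55.4   11.3  -13.9] clock 18.12
[632.33004958   8.50225593 141.26133492] 45.10402913115969 [0.36169026 0.4557625  0.02121344]
0.76 [357.8, 148.6, 22.7, 27.6]
0.54 [384.6, 275.1, 58.5, 41.3]
```

Emit:
{"method": "arm_command", "body": {"steps": [[0.4, -45, 9, 0, -6], [0.4, -95, 18, 5, -12], [0.4, -150, 29, 15, -14], [0.4, -205, 40, 30, -14], [0.4, -250, 49, 45, -14], [0.4, -280, 54, 55, -14], [0.4, -289, 56, 61, -14], [0.4, -289, 56, 61, -14], [0.4, -289, 56, 61, -14]]}}

```text
clock: 19.35
eef_pos: [600.9, -282.9, 81.2]
eef_rot: [3.141, -0.0, 1.515]
wrist_force: [-0.0, 0.0, -0.4]
finger_gap: 45.2
finger_force: 14.9
```

Run:
```python
from fit import *
to(600,-283.7,35,86.6)
s=monitor.read_state();p=s["eef_pos"];print(p,s["wrist_force"])
a=imaging.camera("side")
r=[x for x in trace(a,"thread_carton_center")];print([(round(x["p"],2),np.round(x["rect"],1)) for x in r])
x=r[0]
zb=p[2]-27
m=hullmask(a,p[0],p[1],-3.4,(45,70,33),zb);ys,xs=np.nonzero(m)
print("pred bbox",[(v/6).round(1) for v in(xs.min(),xs.max(),ys.min(),ys.max())])
ys,xs=np.nonzero(x["region"]);print("obs",xs.min(),xs.max(),ys.min(),ys.max(),"lowest",a["img"][ys.max()-3,int(x["rect"][0])])
# dark pocket in side
g=a["img"].astype(int).sum(2);mm=(g<170).astype(np.uint8);mm[:245]=0;mm[320:]=0;mm[:,:355]=0;mm[:,425:]=0
n,l,st,ce=cv2.connectedComponentsWithStats(mm);print(st[1:][st[1:,4]>60])
print("pred pocket",[proj(a,[601.1+.998*i*26.5+.0593*j*39,-283.7-.0593*i*26.5+.998*j*39,7]).round(1) for i,j in((-1,-1),(-1,1),(1,1),(1,-1))])
save(a,"l9",(330,200,440,320),5)
```

```text
delta [-0.8 -0.8 46.2  0.2] clock 19.35
[ 600.88775694 -282.9172046    81.24093809] [-0.03000844  0.02773816 -0.3643728 ]
[(0.56, array([393.2, 243.4,  34.4,  37.5]))]
pred bbox [np.float64(367.2), np.float64(408.5), np.float64(220.8), np.float64(263.0)]
obs 374 408 223 262 lowest [134 117  95]
[[365 262  40  25 675]]
pred pocket [array([374.9, 289.7]), array([362.6, 262.6]), array([392.1, 260. ]), array([407. , 286.5])]
```

View pics/l9.png

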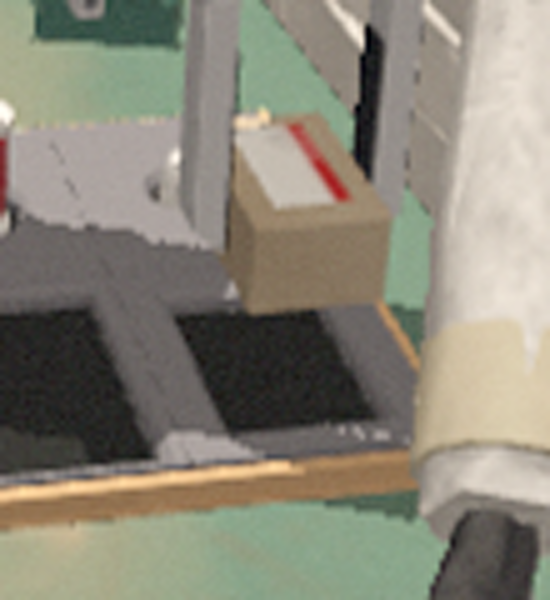

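Emit:
{"method": "arm_command", "body": {"steps": [[0.4, -0.8, 0, 15, 0], [0.4, -0.8, 0, 28, 0], [0.4, -0.8, 0, 36, 0], [0.4, -0.8, 0, 41, 0], [0.4, -0.8, 0, 44, 0], [0.4, -0.8, 0, 46, 0], [0.4, -0.8, 0, 46, 0], [0.4, -0.8, 0, 46, 0]]}}

```text
clock: 20.45
eef_pos: [600.5, -285.0, 35.2]
eef_rot: [3.141, 0.0, 1.514]
wrist_force: [-0.3, 0.7, 0.1]
finger_gap: 44.9
finger_force: 14.9
```

Emit:
{"method": "arm_command", "body": {"steps": [[0.4, 0, 0, 1, 0], [0.4, 0, 0, 1.5, 0], [0.4, 0, 0, 1.5, 0], [0.4, 0, 0, 1.5, 0]]}}

```text
clock: 20.95
eef_pos: [600.5, -285.0, 35.1]
eef_rot: [3.141, 0.0, 1.514]
wrist_force: [-7.5, 3.9, 14.9]
finger_gap: 44.8
finger_force: 14.9
```

Emit:
{"method": "arm_command", "body": {"steps": [[0.4, 0, 0, -1, 0], [0.4, 0, 0, -1, 0]]}}

```text
clock: 21.2
eef_pos: [600.5, -285.0, 35.2]
eef_rot: [3.141, 0.0, 1.514]
wrist_force: [-4.1, 1.8, 7.2]
finger_gap: 44.9
finger_force: 14.9
```

Run:
```python
from fit import *
s=monitor.read_state();p=s["eef_pos"];print(p,s["wrist_force"])
a=imaging.camera("side")
for x in trace(a,"thread_carton_center")[:2]:
  ys,xs=np.nonzero(x["region"]);print(x["p"],"obs",xs.min(),xs.max(),ys.min(),ys.max())
for zb in(7,11,15):
  m=hullmask(a,p[0],p[1],-3.4,(45,70,33),zb);ys,xs=np.nonzero(m);print(zb,[(v/6).round(1) for v in(xs.min(),xs.max(),ys.min(),ys.max())], "front top",[proj(a,[p[0]+i*22.5,p[1]-35,zb+33]).round(1) for i in(-1,1)])
im=a["img"].astype(int)
for u in(384,390,396):print(u,[tuple(im[v,u]) for v in range(255,285,2)])
```

```text
[ 600.53534055 -284.99660943   35.16803738] [-4.095393    1.7965342   7.21014634]
0.95 obs 373 405 247 286
7 [np.float64(365.7), np.float64(406.0), np.float64(246.0), np.float64(288.8)] front top [array([379.5, 271.4]), array([406.6, 267.9])]
11 [np.float64(365.8), np.float64(406.3), np.float64(243.8), np.float64(286.8)] front top [array([379.7, 269.2]), array([406.8, 265.8])]
15 [np.float64(366.0), np.float64(406.5), np.float64(241.8), np.float64(284.7)] front top [array([379.8, 267.1]), array([407. , 263.6])]
384 [(np.int64(200), np.int64(189), np.int64(179)), (np.int64(199), np.int64(191), np.int64(180)), (np.int64(199), np.int64(190), np.int64(179)), (np.int64(199), np.int64(190), np.int64(178)), (np.int64(199), np.int64(190), np.int64(179)), (np.int64(201), np.int64(191), np.int64(181)), (np.int64(169), np.int64(153), np.int64(132)), (np.int64(155), np.int64(133), np.int64(107)), (np.int64(150), np.int64(129), np.int64(106)), (np.int64(132), np.int64(115), np.int64(90)), (np.int64(132), np.int64(112), np.int64(90)), (np.int64(132), np.int64(114), np.int64(88)), (np.int64(134), n
[... 819 characters left out ...]

396 [(np.int64(153), np.int64(133), np.int64(106)), (np.int64(158), np.int64(138), np.int64(112)), (np.int64(155), np.int64(138), np.int64(112)), (np.int64(155), np.int64(132), np.int64(105)), (np.int64(163), np.int64(63), np.int64(52)), (np.int64(163), np.int64(66), np.int64(55)), (np.int64(159), np.int64(142), np.int64(115)), (np.int64(161), np.int64(143), np.int64(118)), (np.int64(138), np.int64(121), np.int64(100)), (np.int64(135), np.int64(115), np.int64(92)), (np.int64(134), np.int64(115), np.int64(92)), (np.int64(138), np.int64(120), np.int64(99)), (np.int64(134), np.int64(117), np.int64(93)), (np.int64(133), np.int64(114), np.int64(92)), (np.int64(136), np.int64(117), np.int64(95))]
```

Emit:
{"method": "arm_command", "body": {"steps": [[0.62, 0, 0, 0, 0], [0.62, 0, 0, 0, 0], [0.62, 0, 0, 0, 0], [0.62, 0, 0, -8, 0], [0.62, 0, 0, -40, 0], [0.62, 0, 0, -70, 0], [0.62, 60, 0, -75, 0], [0.62, 110, 0, -75, 0], [0.62, 110, 0, -75, 0]]}}

```text
clock: 22.42
eef_pos: [607.0, -172.1, 110.2]
eef_rot: [3.141, -0.0, 1.517]
wrist_force: [0.1, -0.4, 0.5]
finger_gap: 58.3
finger_force: 0.0
```

Run:
```python
from fit import *
c=imaging.camera("top");a=imaging.camera("side")
t=[x for x in trace(c,"tin_center") if abs(x["rect"][0]-244)<15]
print([(x["p"],x["rect"],x["region"].sum()) for x in t])
r=t[0]["region"];f=fit(c,r,(64,91,25),0,[632,14,-20]);print(f)
yaw=f[0][2]+90;to(f[0][0]-1.2,f[0][1],120,yaw)
for n in("thread_carton_center",):
  x=trace(a,n)[0];ys,xs=np.nonzero(x["region"]);print(n,x["p"],xs.min(),xs.max(),ys.min(),ys.max())
  x=trace(c,n)[0];print(x["p"],x["rect"],fit(c,x["region"],(45,70,33),7,[601,-284,-3]))
s=monitor.read_state();print(s["eef_pos"],s["wrist_force"])
```

```text
[(0.56, [243.0, 175.0, 51.3, 35.4], np.int64(1148))]
(array([635.3,  15.1, -20.8]), np.float64(0.902))
delta [192.1  16.4 -10.2  17.5] clock 22.57
thread_carton_center 0.93 367 405 247 286
0.98 [382.7, 190.2, 30.0, 21.1] (array([ 6.015e+02, -2.857e+02, -2.000e-01]), np.float64(0.75))
[ 606.53605171 -176.17995748  109.45062602] [-0.03893224  0.65632606 -0.19487463]
```

Emit:
{"method": "arm_command", "body": {"steps": [[0.95, 50, 4, -10, 6], [0.95, 105, 9, -10, 12], [0.95, 160, 14, -10, 17.5], [0.95, 192, 16.5, -10, 17.5], [0.95, 192, 16.5, 20, 17.5], [0.95, 192, 16.5, 55, 17.5], [0.95, 192, 16.5, 70, 17.5], [0.95, 192, 16.5, 70, 17.5], [0.95, 192, 16.5, 70, 17.5]]}}

```text
clock: 23.8
eef_pos: [634.8, 15.3, 40.9]
eef_rot: [3.14, -0.001, 1.208]
wrist_force: [-0.4, 0.6, 0.4]
finger_gap: 89.4
finger_force: 0.0
```

Run:
```python
from h import *
to(634,15,30.5,69.2);print(monitor.read_state()["eef_pos"])
```

```text
delta [-0.6 -0.6 10.4  0. ] clock 23.8
[634.80946007  15.31115944  40.86051302]
```

Emit:
{"method": "arm_command", "body": {"steps": [[0.95, 0, 0, 10, 0], [0.95, 0, 0, 10, 0], [0.7, 0, 0, 10, 0], [0.6, 0, 0, 10, 0], [0.6, 0, 0, 10, 0], [0.6, 0, 0, 10, 0], [0.6, 0, 0, 10, 0], [0.6, 0, 0, 10, 0]], "force": 20}}

```text
clock: 24.8
eef_pos: [634.0, 15.7, 29.6]
eef_rot: [-3.142, -0.0, 1.208]
wrist_force: [-1.7, 0.7, 3.7]
finger_gap: 62.4
finger_force: 20.0
```

Emit:
{"method": "arm_command", "body": {"steps": [[0.6, 0, 0, -5, 0], [0.6, 0, 0, -20, 0], [0.6, 0, 0, -50, 0], [0.6, 0, 0, -70, 0], [0.6, 0, 0, -70, 0], [0.6, 0, 0, -70, 0]]}}

```text
clock: 25.55
eef_pos: [633.7, 15.7, 98.6]
eef_rot: [-3.14, 0.0, 1.208]
wrist_force: [-0.3, -0.9, -0.8]
finger_gap: 62.2
finger_force: 20.0
```

Run:
```python
from fit import *
to(514.7,-278.6,100,86.6)
s=monitor.read_state();p=s["eef_pos"];print(p,s["finger_gap"],np.degrees(s["eef_rot"][2]))
a=imaging.camera("side")
r=[x for x in trace(a,"tin_center") if x["rect"][1]<230]
for x in r[:2]:
  ys,xs=np.nonzero(x["region"]);print(x["p"],"obs",xs.min(),xs.max(),ys.min(),ys.max())
m=hullmask(a,p[0],p[1],-20.8,(64,91,25),p[2]-30);ys,xs=np.nonzero(m);print([(v/6).round(1) for v in(xs.min(),xs.max(),ys.min(),ys.max())])
```

```text
delta [-317.3   -6.9   -1.4  -17.4] clock 25.55
[633.65331775  15.66213358  98.58700178] 62.18018953261984 69.23500598732078
0.7 obs 338 368 154 180
[np.float64(336.0), np.float64(369.0), np.float64(152.5), np.float64(180.5)]
```

Emit:
{"method": "arm_command", "body": {"steps": [[0.6, -45, -1, -5, -6], [0.6, -95, -2, -5, -12], [0.6, -150, -3, -5, -17.5], [0.6, -205, -5, -5, -17.5], [0.6, -260, -6, -5, -17.5], [0.6, -300, -7, -5, -17.5], [0.6, -317, -7, 0, -17.5], [0.6, -317, -7, 20, -17.5], [0.6, -317, -7, 35, -17.5], [0.6, -317, -7, 35, -17.5], [0.6, -317, -7, 35, -17.5]]}}

```text
clock: 27.02
eef_pos: [515.6, -278.0, 64.8]
eef_rot: [3.141, 0.0, 1.514]
wrist_force: [-0.0, -1.1, -1.2]
finger_gap: 62.2
finger_force: 20.0
```

Run:
```python
from fit import *
to(515,-278.6,37,86.6)
s=monitor.read_state();p=s["eef_pos"];print(p,s["finger_gap"],s["wrist_force"])
a=imaging.camera("side")
for x in [x for x in trace(a,"tin_center")][:3]:
  ys,xs=np.nonzero(x["region"]);print(x["p"],"obs",xs.min(),xs.max(),ys.min(),ys.max(),a["img"][ys.max()-4,int(x["rect"][0])])
m=hullmask(a,p[0],p[1],-3.4,(64,91,25),p[2]-30);ys,xs=np.nonzero(m);print([(v/6).round(1) for v in(xs.min(),xs.max(),ys.min(),ys.max())])
```

```text
delta [-0.7 -0.5 27.8  0.2] clock 27.02
[ 515.55621058 -277.97275821   64.84031876] 62.23794581325468 [-0.04579306 -1.06207335 -1.17171896]
0.85 obs 317 361 237 281 [56 82 71]
[np.float64(310.0), np.float64(361.2), np.float64(235.5), np.float64(283.0)]
```

Emit:
{"method": "arm_command", "body": {"steps": [[0.6, -0.7, -0.3, 10, 0], [0.6, -0.7, -0.3, 18, 0], [0.6, -0.7, -0.3, 23, 0], [0.6, -0.7, -0.3, 26, 0], [0.6, -0.7, -0.3, 27.5, 0], [0.6, -0.7, -0.3, 27.5, 0], [0.6, -0.7, -0.3, 27.5, 0]]}}

```text
clock: 28.0
eef_pos: [514.9, -279.0, 37.2]
eef_rot: [3.141, 0.0, 1.514]
wrist_force: [-0.5, -0.3, -0.9]
finger_gap: 62.5
finger_force: 20.0
```

Run:
```python
from fit import *
s=monitor.read_state();p=s["eef_pos"];print(p,s["wrist_force"],s["moment"])
a=imaging.camera("side")
for x in [x for x in trace(a,"tin_center")][:2]:
  ys,xs=np.nonzero(x["region"]);print(x["p"],"obs",xs.min(),xs.max(),ys.min(),ys.max())
for zb in(7,15):
  m=hullmask(a,p[0],p[1],-3.4,(64,91,25),zb);ys,xs=np.nonzero(m);print(zb,[(v/6).round(1) for v in(xs.min(),xs.max(),ys.min(),ys.max())])
```

```text
[ 514.88386659 -278.99460164   37.16770423] [-0.52725664 -0.31260474 -0.90971026] [-0.08071571 -0.07720733  0.01373973]
0.96 obs 316 359 252 295
7 [np.float64(309.7), np.float64(360.0), np.float64(250.0), np.float64(298.5)]
15 [np.float64(309.8), np.float64(360.3), np.float64(246.0), np.float64(294.2)]
```

Emit:
{"method": "arm_command", "body": {"steps": [[0.6, 0, 0, 0.7, 0], [0.6, 0, 0, 0.7, 0], [0.6, 0, 0, 0.7, 0]]}}

```text
clock: 28.48
eef_pos: [514.9, -279.0, 36.5]
eef_rot: [3.141, 0.0, 1.514]
wrist_force: [-1.4, 0.8, 3.9]
finger_gap: 62.7
finger_force: 20.0
```

Contact with the floor. Release and rise.

Emit:
{"method": "arm_command", "body": {"steps": [[0.74, 0, 0, 0, 0], [0.74, 0, 0, 0, 0], [0.74, 0, 0, 0, 0], [0.74, 0, 0, -8, 0], [0.74, 0, 0, -40, 0], [0.74, 0, 0, -80, 0], [0.74, 0, 0, -80, 0], [0.74, 100, -50, -110, 0], [0.74, 200, -100, -110, 0], [0.74, 300, -150, -110, 0], [0.74, 320, -160, -110, 0], [0.74, 320, -160, -110, 0], [0.74, 320, -160, -110, 0]]}}

```text
clock: 30.1
eef_pos: [371.8, 51.3, 146.0]
eef_rot: [-3.141, -0.0, 1.514]
wrist_force: [0.4, -0.5, -0.2]
finger_gap: 69.5
finger_force: 0.0
```

Run:
```python
from fit import *
c=imaging.camera("top");a=imaging.camera("side")
print(monitor.read_state()["eef_pos"])
# expected vs observed, top & side
for n,p,sz in(("tin_center",(515.2,-278.6),(64,91,25)),("thread_carton_center",(601,-283.7),(45,70,33)),("reel_center",(521.7,-169.8),(35,35,46)),("sewing_thimble_center",(607.5,-174.9),(20,20,22)),("marker_center",None,None),("tape_center",None,None)):
  for k,cc in(("top",c),("side",a)):
    r=trace(cc,n)
    if not r: print(n,k,"none");continue
    ys,xs=np.nonzero(r[0]["region"]);e=""
    if p:
      m=hullmask(cc,*p,-3.4,sz,7);Y,X=np.nonzero(m);e=(np.array([X.min(),X.max(),Y.min(),Y.max()])/6).round(1)
    print(n,k,round(r[0]["p"],2),xs.min(),xs.max(),ys.min(),ys.max(),"pred",e)
```

```text
[371.58622169  52.33961224 146.04562004]
tin_center top 0.77 356 398 210 239 pred [354.3 398.3 210.7 242.8]
tin_center side 0.65 311 359 251 296 pred [309.8 360.2 249.8 298.3]
thread_carton_center top 0.8 361 394 176 198 pred [360.7 395.2 176.  200.2]
thread_carton_center side 0.76 366 405 247 286 pred [365.8 406.  245.5 288.3]
reel_center top 0.53 319 335 214 231 pred [318.3 336.2 214.2 233. ]
reel_center side 0.65 313 331 220 248 pred [311.  333.8 217.5 250.7]
sewing_thimble_center top 0.57 325 330 183 189 pred [323.7 333.7 180.5 191.5]
sewing_thimble_center side 0.54 363 370 231 241 pred [360.8 374.7 227.8 244.3]
marker_center top 0.57 304 360 247 256 pred 
marker_center side 0.6 282 299 230 273 pred 
tape_center top 0.76 220 256 245 279 pred 
tape_center side 0.7 247 281 189 212 pred
```

```bash
python3 -c "
from cell import job;print(job.sign_off())"
```

```text
the job is handed in; nothing more can be done
None
```

I put the reel, thimble, thread box and pin tin upright into their own pockets and let go of all four. The marker pen and tape measure stayed where they lay. The job is handed in at about 30 s, with no verdict returned; final camera measurements in both views agree with every thing being fully seated.

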